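Line up a clamp bar with a drift pin and fit its bolt

TASK

The clamp bar on the test fixture has sprung out of line with the holes in the block under it: push the drift pin gently down through the bar's large hole, feeling your way into the hidden hole below, until its collar sits fully home and the bar is pulled into line. With the drift still home, push the thumb bolt fully home in the bar's small hole, then pull the drift out and put it back upright, fully down, in either hole of the tool stand. Never use brute force on the bar or fixture, and leave the board rack, tray and torch where they are.

Things in the scene. Friction and masses are not known exactly. Their poses are not given: they have to be found in the camera images.
- bar: flat aluminium clamp bar 40 x 220 x 8 mm on top of a grey block 120 x 260 x 50 mm (top 50 mm above the table). Origin on the bar's underside at its pivot screw, 20 mm from one end; y runs along the bar to its free end, z up. It swings level on the pivot, spring-loaded and stiff; head of the pivot screw stands 8 mm above the bar.
- drift_hole (a point): middle of the bar's large hole (20 mm across) at the bar's top face, 160 mm from the pivot; axes as the bar. The block's own 20 mm through hole is hidden below: the bar has sprung aside, so that hole lies 4 to 12 mm toward the bar's +x, amount unknown. Bringing the bar in line takes about 2 to 4 N across it here; let go, it springs partly back.
- bolt_hole (a point): middle of the bar's small hole (11.5 mm across) at the bar's top face, 80 mm from the pivot, 80 mm from the large hole; axes as the bar. With the bar in line, a like through hole in the block lies below it.
- drift: steel drift pin, about 0.15 kg, 94 mm long, z along it. Origin: middle of the underside of its collar (28 mm across, 5 mm thick). Below: 12 mm straight, 19 mm across, then 32 mm of taper down to a 4 mm tip, 44 mm under the origin. Above the collar: round handle 16 mm across, 45 mm tall. Starts standing in the tool stand.
- bolt: steel thumb bolt with plain shank (no thread, pushes straight in), about 0.10 kg, z along it. Origin: middle of the underside of its flange (28 mm across, 4 mm thick). Below: shank 10 mm across, 28 mm long, bevelled foot. Above the flange: round knurled head 18 mm across, 32 mm tall. Starts standing in the tool stand.
- stand: fixed black tool stand, a block 130 x 60 x 55 mm with two through holes along its x axis; origin in the middle of its underside. The drift stands in one hole and the bolt in the other, collar or flange on its top; which is where varies.
- stand_hole0 (a point): mouth of one 22 mm hole of the stand, at its top face, 35 mm from its middle towards -x of the stand.
- stand_hole1 (a point): mouth of the other 22 mm hole of the stand, at its top face, 35 mm from its middle towards +x of the stand.
- rack: black rack 100 x 170 mm with seven upright circuit boards, 80 mm tall; to be left alone. Origin under its middle.
- tray: empty black tray 120 x 160 x 30 mm; to be left alone. Origin under its middle.
- torch: black pen torch lying on the bench, 140 mm long, 28 mm thick at its head, lying along its y; to be left alone. Origin on its underside near mid-length.
There are look-alikes about, which are no part of the job. What is shaped like the stand but yellow is not meant.

How it is judged:
By the outcome, as a careful person would: the job done as asked, in the order asked, and still so for the second after the job is handed in, with the robot touching nothing.
It also fails if it takes over 72 s, if anything falls off the work surface, if the arm or the gripper's body presses on something with over 40 N, if the wrist force passes 120 N, or if a joint passes its speed limit or range.

ROBOT

A 6-joint arm with a two-finger parallel gripper is mounted at the origin on the work surface. World frame = base frame: x ahead of the robot, y to its left, z up, the work surface at z = 0. Lengths are in mm, angles in rad, forces in N, time in s.
With the tool pointing down it reaches from about 300 to 775 mm from the base axis. Payload 14.6 kg.
Tool frame: the origin (TCP) lies on the centre line of the jaws, within the pads' length; the fingertips stand 19 mm ahead of it and the grasp point (between the pads) is the TCP (bot.tip_reach is the distance from the TCP to the fingertips, in mm); y points along the fingers, x is the direction in which the jaws open and shut, and the axes are right-handed (so a half turn about y gives the same grasp; the last joint's range is limited). The gripper opens to 85 mm and grips with 20 to 120 N. Pads are 22 mm wide; open, the fingers measure 114 mm over their backs; the gripper's body (76 mm by 85 mm) begins 54 mm behind the grasp point. The pads swing forward as they close: fully open they stand 13 mm farther back than shut.
Start: joints at [-1.272, 0.3, 1.521, -0, 1.321, -0.067], TCP at [196.726, -513.603, 224.981] pointing down, gripper open.
Joint ranges: [-3.03, 3.03], [-0.79, 2.21], [0.23, 2.52], [-1.04, 4.18], [0, 3.07], [-2.55, 2.55]. Speed limits (rad/s): [2.22, 2.22, 2.57, 3.14, 3.14, 3.14].

INTERFACE

Orientations are given as a unit quaternion [w, x, y, z].
In Python, from rig import bot gives the robot as it stands. Calls block until the motion is done:
- bot.move_to(position, orientation): joint-space move of the TCP to a pose.
- bot.servo_line(position, attitude=None, speed=150, until_force=None): straight line of the TCP; attitude=None keeps the orientation; speed is the mean speed in mm/s. With until_force (N) it stops when the force on the tool has changed by that much, and returns True; else False.
- bot.move_joints(angles): joint-space move.
- bot.move_gripper(opening, grip_force=None): finger opening in mm; grip_force is the grip in N (None keeps the last); returns when the fingers have stopped.
- bot.dwell(seconds).
- bot.ik(position, orientation): joint angles nearest the present ones, or None.
- bot.read_state(): the state.
- bot.read_camera(name): name is "scene" or "top"; returns a dict with "image" (480x640x3 uint8, blue, green, red), "depth" (480x640 float32, mm along the optical axis (not along the pixel's ray), 0 where there is no reading), "fovy" (degrees; the focal length in pixels is half the picture's height over the tangent of half this angle, whatever the lens; pixels are square), "cx", "cy" (the principal point, pixels), "k1" (the pictures are not rectified: a ray, as slopes to the right and down, at radius r is drawn at 1 + k1 r^2 times it, then the intrinsics apply), "eye" and "attitude" of the camera in the world. Camera axes: x right, y down, z forward; pixel columns grow to the right and rows downward; lengths in mm; the calibration is good to about 2 mm. A picture is of the moment at which its call begins.
A pose or a line that the arm cannot do raises bot.MotionError and nothing moves.
- bot.finish_job(): hands the job in, once; it reports no verdict.
The state is a dict: "clock": time; "joint_positions": joint angles; "qvel": joint speeds; "effort": joint torques, N m; "ee_pos": TCP position; "tool_rot": TCP orientation; "ft_force": force on the tool from outside, world axes, zero at the start; "moment": the same for the moment, N m; "grip_width": finger opening in mm.
Only numpy, scipy, OpenCV 4.12 (cv2) and the standard library are available. Lean on these libraries where they do the work, as an engineer would, in place of code of your own. Each camera call takes 0.05 s, during which the arm holds its last target.

## Working session

There is one attempt and no reset: what is moved stays moved. The work goes in short steps, each a Python script; the robot and the scene stay as the last script left them, time stands still between calls to the robot, and variables do not carry over. Pictures are saved under pics/ and viewed, and the job is handed in when it is done.

```bash
ls; mkdir -p pics; python3 - <<'E'
from rig import bot
import cv2,numpy as np,pickle
for n in("scene","top"):
    c=bot.read_camera(n); cv2.imwrite(f"pics/{n}0.png",c["image"]); pickle.dump(c,open(f"{n}0.pkl","wb"))
    print(n,{k:v for k,v in c.items() if k not in("image","depth")})
s=bot.read_state();print(s)
E
```

```text
pics
scene {'fovy': 49.02040788461312, 'cx': 315.84389555196475, 'cy': 225.8381394706747, 'k1': -0.1608348051491935, 'eye': array([1472.67998746,  147.74966105,  932.76279062]), 'attitude': array([-0.25602668,  0.57422451,  0.71549036, -0.30461466])}
top {'fovy': 48.57410343004265, 'cx': 325.55145682646116, 'cy': 235.8805049329471, 'k1': 0.049044720094817904, 'eye': array([ 410.12366265,  -19.50605584, 1115.10275017]), 'attitude': array([ 0.04659726, -0.70135863,  0.70936684, -0.05218664])}
{'clock': 0.1, 'joint_positions': array([-1.27161257e+00,  3.00427644e-01,  1.52152813e+00,  6.40450601e-06,
        1.32067222e+00, -6.65980848e-02]), 'qvel': array([ 1.05411397e-04, -4.65213364e-04, -1.88127954e-03, -9.28600450e-05,
       -1.43508705e-03, -3.65831430e-04]), 'effort': array([ 1.29397082e-03, -5.44376814e+01, -3.62372732e+01, -9.89213686e-05,
        2.97910454e-03,  3.56251587e-05]), 'ee_pos': array([ 196.66069246, -513.41110688,  224.4675488 ]), 'tool_rot': array([ 0.58282591, -0.58236836,  0.40101066, -0.40043914]), 'ft_force': array([ 0.30526006,  0.33919911, -0.88024694]), 'moment': array([-0.0272298 , -0.00314715, -0.01425911]), 'grip_width': 85.33270922824153}
```

View pics/scene0.png

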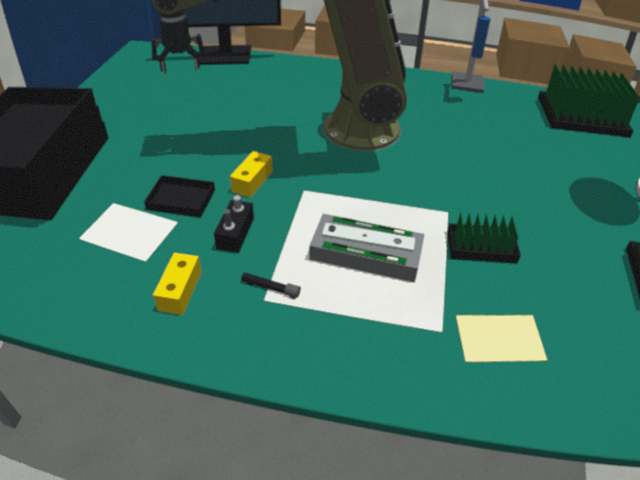

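View pics/top0.png

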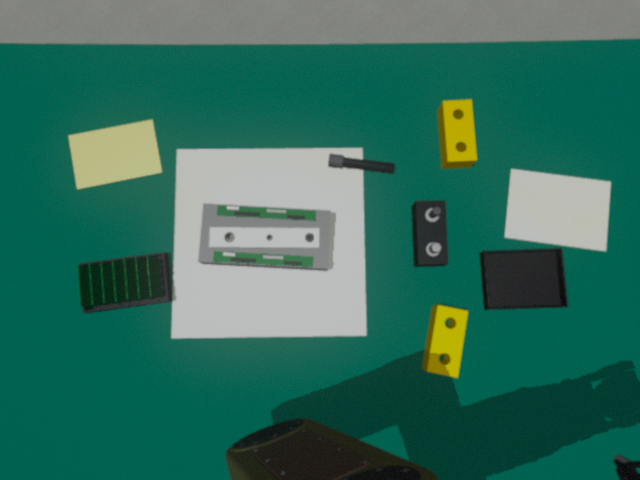

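```bash
cat > h.py <<'E'
import numpy as np,cv2,pickle
from scipy.spatial.transform import Rotation as R
def rot(q): return R.from_quat([q[1],q[2],q[3],q[0]])
def K(c):
    f=240/np.tan(np.radians(c["fovy"]/2)); return f
def ray(c,u,v):
    f=K(c); xd=(u-c["cx"])/f; yd=(v-c["cy"])/f; x,y=xd,yd
    for _ in range(20):
        s=1+c["k1"]*(x*x+y*y); x,y=xd/s,yd/s
    return np.array([x,y,1.0])
def at_z(c,u,v,z):
    d=rot(c["attitude"]).apply(ray(c,u,v)); e=np.array(c["eye"]); return e+d*(z-e[2])/d[2]
def by_depth(c,u,v):
    return np.array(c["eye"])+rot(c["attitude"]).apply(ray(c,u,v)*c["depth"][int(round(v)),int(round(u))])
def proj(c,p):
    q=rot(c["attitude"]).inv().apply(np.array(p)-c["eye"]); x,y=q[:2]/q[2]; s=1+c["k1"]*(x*x+y*y); f=K(c)
    return np.array([c["cx"]+f*x*s,c["cy"]+f*y*s])
def crop(c,u0,v0,u1,v1,k,name):
    cv2.imwrite(name,cv2.resize(c["image"][v0:v1,u0:u1],None,fx=k,fy=k,interpolation=cv2.INTER_CUBIC))
E
python3 - <<'E'
from h import *
t=pickle.load(open("top0.pkl","rb"));s=pickle.load(open("scene0.pkl","rb"))
crop(t,190,195,345,280,5,"pics/bar_top.png")
crop(t,400,190,460,275,7,"pics/st_top.png")
crop(s,205,185,265,260,8,"pics/st_sc.png")
crop(s,300,205,430,285,6,"pics/bar_sc.png")
E
```

```text
(no output)
```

View pics/bar_top.png

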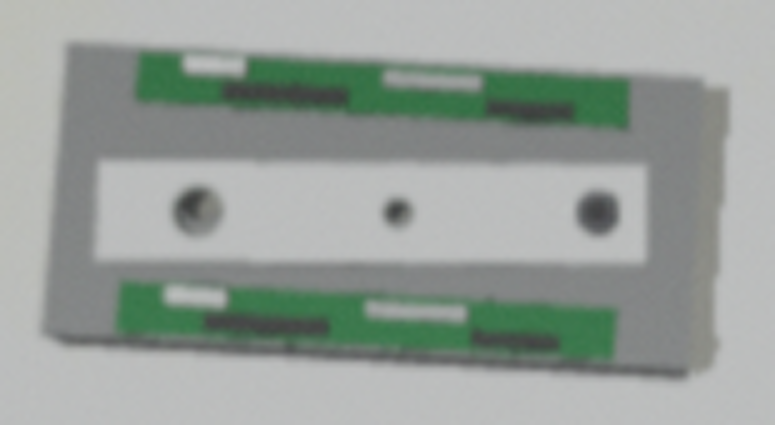

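View pics/st_top.png

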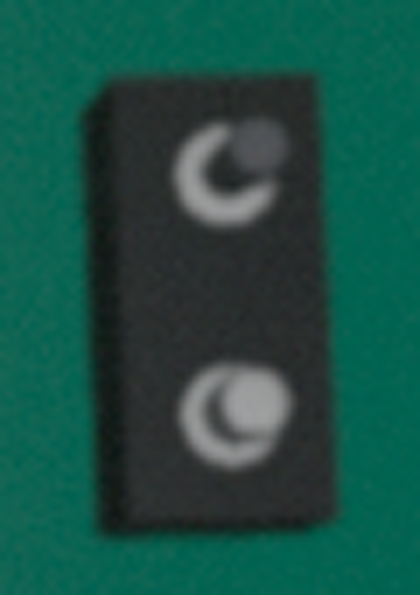

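View pics/st_sc.png

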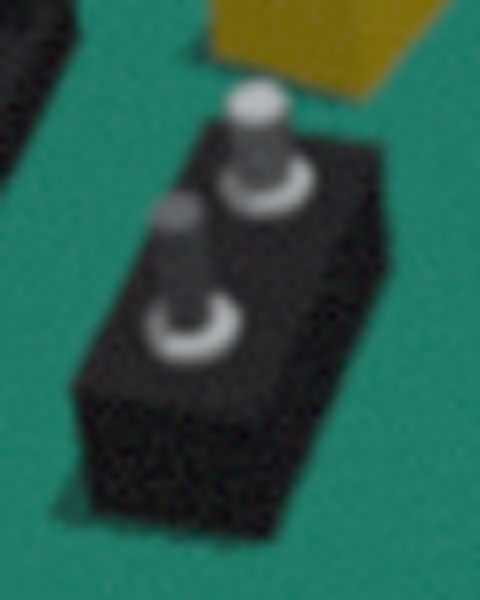

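View pics/bar_sc.png

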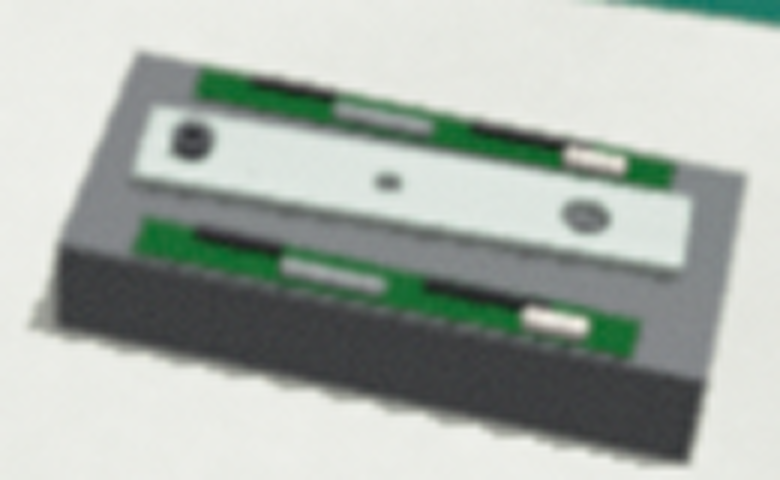

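```bash
python3 - <<'E'
from h import *
np.set_printoptions(precision=1,suppress=True)
for n in("top","scene"):
    c=pickle.load(open(n+"0.pkl","rb"))
    f=K(c)
    vv,uu=np.mgrid[0:480,0:640]
    xd=(uu-c["cx"])/f;yd=(vv-c["cy"])/f;x,y=xd,yd
    for _ in range(20):
        s=1+c["k1"]*(x*x+y*y);x,y=xd/s,yd/s
    P=np.stack([x,y,np.ones_like(x)],-1)*c["depth"][...,None]
    P=rot(c["attitude"]).apply(P.reshape(-1,3)).reshape(480,640,3)+c["eye"]
    np.save(n+"P.npy",P)
    if n=="top": b=(400,190,460,275);w=(195,200,340,275)
    else: b=(205,185,265,260);w=(300,205,430,285)
    # stand region: points with z>62
    sub=P[b[1]:b[3],b[0]:b[2]].reshape(-1,3); 
    print(n,"stand z hist",np.histogram(sub[:,2],bins=range(-10,120,5))[0])
    uvs=np.stack([uu,vv],-1)[b[1]:b[3],b[0]:b[2]].reshape(-1,2)
    for lo,hi in((78,97),(97,115),(56,65)):
        m=(sub[:,2]>lo)&(sub[:,2]<hi); print(lo,m.sum(), sub[m].mean(0), uvs[m].mean(0)) if m.sum() else 0
    m=(sub[:,2]>48)&(sub[:,2]<58); print("top face",m.sum(),cv2.minAreaRect(sub[m][:,:2].astype(np.float32)),np.median(sub[m][:,2]))
    sub=P[w[1]:w[3],w[0]:w[2]].reshape(-1,3)
    print("block hist",np.histogram(sub[:,2],bins=range(-10,80,3))[0])
    m=(sub[:,2]>46.)&(sub[:,2]<72); print("block",m.sum(),cv2.minAreaRect(sub[m][:,:2].astype(np.float32)))
    m=(sub[:,2]>54.5)&(sub[:,2]<62); print("bar",m.sum(),cv2.minAreaRect(sub[m][:,:2].astype(np.float32)))
E
```

```text
top stand z hist [  18 1262 1549   56   32   39   37   26   26   37   39   39  700  952
   84    8   15   11   12   24   60    5   29   26    0]
78 100 [ 543.5 -240.2   89.5] [434.6 240.3]
97 59 [ 599.6 -241.8  104.5] [435.8 210.5]
56 711 [ 564.5 -240.5   57.9] [430.9 232.1]
top face 1518 ((565.96533203125, -241.84620666503906), (130.25938415527344, 60.98844528198242), 0.02644048072397709) 55.113252837776145
block hist [   0   25  475 1529  965  118   20    8   20   21   17   20   13   18
   14   14   16   22  253 1781 2395 1096 1275  611   55   28   14    0
    0]
block 7426 ((563.009521484375, 94.19278717041016), (259.8738708496094, 120.68152618408203), 86.15269470214844)
bar 2357 ((562.4633178710938, 90.46322631835938), (250.8678741455078, 116.75670623779297), 85.52339172363281)
scene stand z hist [  29 1419 1218  133  110  121  108  100   92   73   61   72  363  346
   47   20   28   22   18   27   36    5   26   12    0]
78 93 [ 563.6 -239.3   87.5] [233.3 206.3]
97 41 [ 603.7 -240.3  103.5] [226.9 211.8]
56 262 [ 574.2 -238.9   58.1] [233.1 218.1]
top face 688 ((568.2117919921875, -240.99212646484375), (134.93060302734375, 64.39871978759766), 0.30508917570114136) 54.6920444770671
block hist [   0   25  932 2828 1266  166   98  102   87  101   81   99  109   95
   93  104   92   86  202 1014 1185  567  705  280   17   21    2    0
    0]
block 3895 ((564.49658203125, 95.0992431640625), (261.976318359375, 127.36165618896484), 86.11625671386719)
bar 1237 ((566.5103149414062, 89.15034484863281), (240.70338439941406, 115.62834930419922), 85.6971206665039)
```

```bash
python3 - <<'E'
from h import *
np.set_printoptions(precision=1,suppress=True)
for n,b in(("top",(204,222,326,254)),("scene",(315,218,420,254))):
    c=pickle.load(open(n+"0.pkl","rb")); g=c["image"].astype(int); 
    sub=g[b[1]:b[3],b[0]:b[2]]
    gm=cv2.cvtColor(c["image"],cv2.COLOR_BGR2GRAY)[b[1]:b[3],b[0]:b[2]]
    sat=sub.max(2)-sub.min(2)
    m=((gm>160)&(sat<40)).astype(np.uint8)
    k,l,st,_=cv2.connectedComponentsWithStats(m); i=1+st[1:,4].argmax(); m=(l==i)
    vs,us=np.nonzero(m)
    p=np.array([at_z(c,u+b[0],v+b[1],58.)[:2] for u,v in zip(us,vs)],np.float32)
    r=cv2.minAreaRect(p);print(n,m.sum(),r)
    # holes: filled minus mask
    cnt,_=cv2.findContours(m.astype(np.uint8),cv2.RETR_CCOMP,cv2.CHAIN_APPROX_NONE)
    for q in cnt: print(len(q),cv2.contourArea(q),[at_z(c,*(q[:,0].mean(0)+b[:2]),z) [:2] for z in (58,66)], q[:,0].mean(0)+b[:2])
E
```

```text
top 1975 ((557.98828125, 95.44795227050781), (218.14039611816406, 40.46601867675781), 89.35870361328125)
254 2041.0 [array([558. ,  95.5]), array([556.9,  94.7])] [263.5 236.9]
20 44.0 [array([557.7,  84.5]), array([556.6,  83.7])] [269.1 237.1]
30 86.0 [array([556.9,   3.9]), array([555.8,   3.7])] [309.3 237. ]
31 101.5 [array([559.3, 164.8]), array([558.2, 163.4])] [228.8 236.7]
scene 1062 ((560.2388916015625, 95.64685821533203), (222.06114196777344, 43.468868255615234), 88.82905578613281)
202 1041.0 [array([560.6,  97.2]), array([569. ,  97.7])] [369.  235.7]
20 40.0 [array([562.6, 165.2]), array([570.9, 165. ])] [397.1 240.7]
11 13.5 [array([560.3,  85.8]), array([568.6,  86.4])] [364.3 234.8]
22 51.0 [array([554.7,   4.8]), array([563.1,   6.1])] [331.5 228. ]
```

```bash
cat >> h.py <<'E'
def Q(a):
    x=np.array([np.cos(a),np.sin(a),0]);y=np.array([0,0,-1.]);z=np.cross(x,y)
    q=R.from_matrix(np.stack([x,y,z],1)).as_quat(); return [q[3],q[0],q[1],q[2]]
E
python3 - <<'E'
from h import *
from rig import bot
np.set_printoptions(precision=2,suppress=True)
t=pickle.load(open("top0.pkl","rb"));s=pickle.load(open("scene0.pkl","rb"))
for n,c,l in(("top",t,[(436.9,210.7,105),(432.1,215,60),(436.7,247.6,91),(433.3,249.3,59)]),
 ("scene",s,[(205+178/8,185+212/8,105),(205+258/8,185+102/8,91)])):
    for u,v,z in l: print(n,z,at_z(c,u,v,z))
print(rot(bot.read_state()["tool_rot"]).as_matrix())
for a in(0,-.067,np.pi,np.pi-.067,np.pi/2,-np.pi/2):
    print(a,[bot.ik(p,Q(a)) for p in([601,-241,83],[601,-241,200],[532,-241,80],[564,165,140],[568,165,86],[564,85,82])])
E
```

```text
top 105 [ 598.96 -243.76  105.  ]
top 60 [ 598.69 -243.76   60.  ]
top 91 [ 528.94 -243.52   91.  ]
top 59 [ 529.31 -243.61   59.  ]
scene 105 [ 604.08 -239.25  105.  ]
scene 91 [ 534.88 -238.5    91.  ]
[[ 0.36 -0.    0.93]
 [-0.93  0.    0.36]
 [-0.   -1.    0.  ]]
0 [array([-0.44,  0.65,  1.35, -0.  ,  1.14, -0.44]), array([-0.44,  0.54,  1.24, -0.  ,  1.36, -0.44]), array([-0.49,  0.53,  1.56, -0.  ,  1.05, -0.49]), array([ 0.22,  0.46,  1.5 , -0.  ,  1.18,  0.22]), array([ 0.22,  0.54,  1.53, -0.  ,  1.07,  0.22]), array([ 0.09,  0.5 ,  1.6 , -0.  ,  1.04,  0.09])]
-0.067 [array([-0.44,  0.65,  1.35, -0.  ,  1.14, -0.37]), array([-0.44,  0.54,  1.24, -0.  ,  1.36, -0.37]), array([-0.49,  0.53,  1.56, -0.  ,  1.05, -0.42]), array([ 0.22,  0.46,  1.5 , -0.  ,  1.18,  0.29]), array([ 0.22,  0.54,  1.53, -0.  ,  1.07,  0.29]), array([ 0.09,  0.5 ,  1.6 , -0.  ,  1.04,  0.15])]
3.141592653589793 [None, None, None, None, None, None]
3.074592653589793 [None, None, None, None, None, None]
1.5707963267948966 [array([-0.44,  0.65,  1.35, -0.  ,  1.14, -2.01]), array([-0.44,  0.54,  1.24, -0.  ,  1.36, -2.01]), array([-0.49,  0.53,  1.56, -0.  ,  1.05, -2.06]), array([ 0.22,  0.46,  1.5 , -0.  ,  1.18, -1.35]), array([ 0.22,  0.54,  1.53, -0.  ,  1.07, -1.35]), array([ 0.09,  0.5 ,  1.6 , -0.  ,  1.04, -1.49])]
-1.5707963267948966 [array([-0.44,  0.65,  1.35, -0.  ,  1.14,  1.13]), array([-0.44,  0.54,  1.24, -0.  ,  1.36,  1.13]), array([-0.49,  0.53,  1.56, -0.  ,  1.05,  1.08]), array([ 0.22,  0.46,  1.5 , -0.  ,  1.18,  1.79]), array([ 0.22,  0.54,  1.53, -0.  ,  1.07,  1.79]), array([ 0.09,  0.5 ,  1.6 , -0.  ,  1.04,  1.66])]
```

Candidates: the black stand at top (430,233) versus the yellow look-alikes at (457,133) and (447,342). On the stand, the slim handle at (437,211) reads z≈105, which is the drift. The wider head at (437,248) reads z≈91, which is the bolt. The close crops agree. The bar's pivot screw is at (309,237), the bolt hole at (269,237) and the large hole at (229,237). The block is turned about 3° relative to the bar, so the hidden hole is about 8 mm toward +x.

```bash
python3 - <<'E'
from h import *
from rig import bot
np.set_printoptions(precision=2,suppress=True)
bot.move_gripper(45)
bot.move_to([601.5,-241.5,180],Q(0))
s=bot.read_state();print(s["clock"],s["ee_pos"],s["grip_width"])
print(bot.servo_line([601.5,-241.5,84],speed=120,until_force=8))
s=bot.read_state();print(s["clock"],s["ee_pos"],s["ft_force"])
bot.move_gripper(10,grip_force=60)
s=bot.read_state();print(s["clock"],s["ee_pos"],s["grip_width"],s["ft_force"],s["moment"])
print(bot.servo_line([601.5,-241.5,95],speed=60,until_force=15))
s=bot.read_state();print(s["clock"],s["ee_pos"],s["grip_width"],s["ft_force"],s["moment"])
for n in("scene","top"):
    c=bot.read_camera(n);pickle.dump(c,open(n+"1.pkl","wb"))
    u,v=proj(c,[601,-241,70]).astype(int); crop(c,u-50,v-50,u+50,v+50,4,f"pics/{n}1.png")
a=np.hstack([cv2.imread("pics/scene1.png"),cv2.imread("pics/top1.png")]);cv2.imwrite("pics/g1.png",a)
E
```

```text
2.3583 [ 601.02 -242.53  180.18] 44.61953189901079
False
3.3083 [ 601.88 -241.71   84.9 ] [-0.14 -0.13  1.45]
3.7 [ 601.65 -241.67   84.83] 13.442725687684959 [-3.02 -0.56  5.57] [ 0.04  0.48 -0.  ]
False
4.0333 [ 601.67 -241.54   95.42] 13.012109150784516 [-0.66  0.69 -2.49] [-0.   -0.02 -0.03]
```

View pics/g1.png

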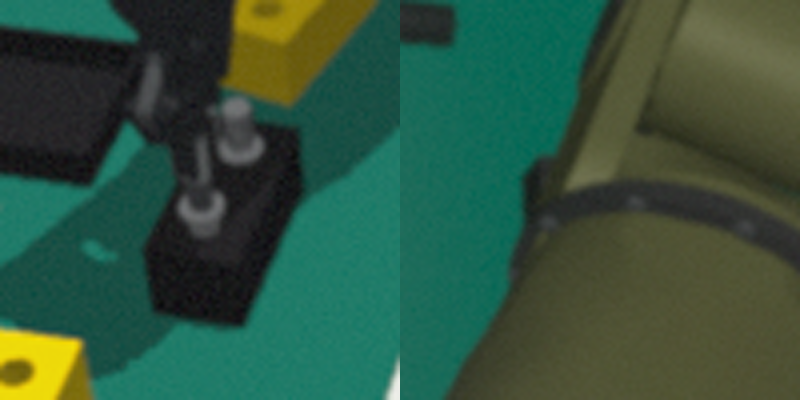

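```bash
python3 - <<'E'
from h import *
from rig import bot
np.set_printoptions(precision=2,suppress=True)
bot.servo_line([601.5,-241.5,190],speed=150)
bot.move_to([564.5,165.3,190],Q(-.05))
bot.servo_line([564.5,165.3,148],speed=80)
bot.dwell(.2)
s=bot.read_state();print(s["clock"],s["ee_pos"],s["grip_width"],s["ft_force"],s["moment"])
for n in("scene","top"):
    c=bot.read_camera(n);pickle.dump(c,open(n+"2.pkl","wb"))
    u,v=proj(c,[564,165,90]).astype(int); crop(c,u-40,v-40,u+40,v+40,5,f"pics/{n}2.png");print(u,v)
a=np.hstack([cv2.imread("pics/scene2.png"),cv2.imread("pics/top2.png")]);cv2.imwrite("pics/g2.png",a)
E
```

```text
7.3 [564.68 165.36 148.5 ] 13.471355847695838 [ 0.77  0.9  -1.28] [ 0.05  0.03 -0.01]
398 231
225 232
```

View pics/g2.png

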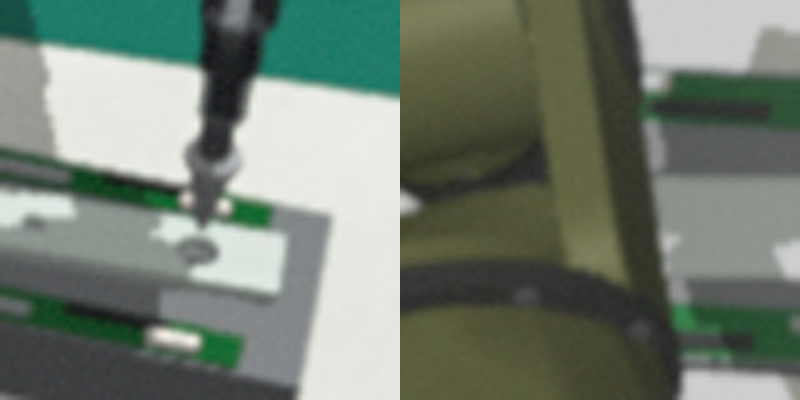

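```bash
python3 - <<'E'
from h import *
np.set_printoptions(precision=2,suppress=True)
c=pickle.load(open("scene2.pkl","rb"))
print(proj(c,[564.6,165.4,74.7]),proj(c,[564.6,165.4,121]))
print("tip",at_z(c,399.2,235.8,74.7),"collar",at_z(c,400.6,223.4,121),"hole",at_z(c,397.2,240.8,58))
crop(c,378,200,418,255,14,"pics/z2.png")
E
```

```text
[397.93 236.26] [400.41 221.8 ]
tip [562.37 168.19  74.7 ] collar [569.93 166.33 121.  ] hole [562.86 165.55  58.  ]
```

View pics/z2.png

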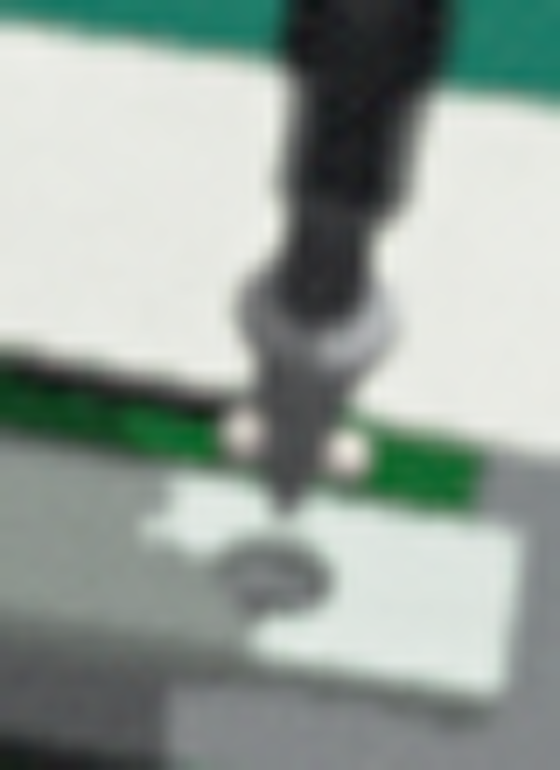

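The scene crop shows the tip at (398.6,236.3) and the hole at (397.4,241.1). The tip is about 1 mm too far in +y and about 2 mm short in +x, so I'll shift it and feel downward.

```bash
python3 - <<'E'
from h import *
from rig import bot
np.set_printoptions(precision=2,suppress=True)
bot.servo_line([566,164.4,146],speed=60)
bot.dwell(.2)
f0=bot.read_state()["ft_force"];np.save("f0.npy",f0);print(f0)
for z in(134,126,122,118):
    h=bot.servo_line([566,164.4,z],speed=40,until_force=5)
    s=bot.read_state();print(z,h,s["clock"],s["ee_pos"],s["ft_force"]-f0,s["moment"])
    if h:break
bot.dwell(.2);s=bot.read_state();print(s["ee_pos"],s["ft_force"]-f0)
E
```

```text
[-0.45 -0.23 -1.26]
134 False 8.3 [565.91 164.38 133.72] [ 0.62  1.43 -0.03] [ 0.   -0.03  0.01]
126 False 8.65 [565.88 164.37 125.72] [1.17 0.05 0.13] [0.01 0.01 0.07]
122 False 8.9 [565.87 164.36 121.73] [ 0.13  0.57 -0.09] [ 0.   -0.02  0.04]
118 False 9.15 [565.85 164.38 117.68] [-0.28  0.09  0.2 ] [-0.02 -0.03 -0.07]
[566.04 164.41 118.1 ] [0.97 0.88 0.97]
```

```bash
cat > ins.py <<'E'
from h import *
from rig import bot
np.set_printoptions(precision=2,suppress=True)
f0=np.load("f0.npy")
def fr(n=4):
    l=[]
    for _ in range(n): bot.dwell(.02); l.append(bot.read_state()["ft_force"]-f0)
    return np.mean(l,0)
def insert(x,y,z,zend,step=1.5,fxlo=-4.5,fxhi=1.,fzmax=10,g=.12,tmax=14,log=True):
    t0=bot.read_state()["clock"]
    while True:
        f=fr(); s=bot.read_state()
        if log: print("%.2f cmd %.2f %.2f %.2f"%(s["clock"],x,y,z),s["ee_pos"],f)
        if s["clock"]-t0>tmax: return x,y,z,"time"
        if f[2]>3*fzmax: z+=1; bot.servo_line([x,y,z],speed=30); continue
        ex=f[0]-fxhi if f[0]>fxhi else (f[0]-fxlo if f[0]<fxlo else 0)
        ey=f[1]-np.clip(f[1],-1,1)
        x+=np.clip(g*ex,-.6,.6); y+=np.clip(g*ey,-.6,.6)
        if f[2]<fzmax and abs(ex)<5 and abs(ey)<5:
            if z<=zend: return x,y,z,"end"
            z=max(z-step,zend)
        elif ex==0 and ey==0: return x,y,z,"stuck"
        bot.servo_line([x,y,z],speed=25)
E
python3 - <<'E'
from ins import *
print(insert(566,164.4,118,96))
E
```

```text
9.42 cmd 566.00 164.40 118.00 [566.04 164.4  118.11] [ 0.54  0.02 -0.35]
9.73 cmd 566.00 164.40 116.50 [565.93 164.41 116.41] [-0.18  0.32 -0.68]
10.05 cmd 566.00 164.40 115.00 [565.95 164.4  114.92] [-0.61  0.7  -0.51]
10.37 cmd 566.00 164.40 113.50 [565.97 164.4  113.42] [-0.43  0.72 -0.94]
10.68 cmd 566.00 164.40 112.00 [565.97 164.4  111.92] [-0.63  0.71 -0.35]
11.00 cmd 566.00 164.40 110.50 [565.97 164.4  110.42] [-0.92  0.37 -0.2 ]
11.32 cmd 566.00 164.40 109.00 [565.96 164.41 108.92] [-0.52  0.55 -0.87]
11.63 cmd 566.00 164.40 107.50 [565.98 164.39 107.43] [-0.58  0.97 -0.35]
11.95 cmd 566.00 164.40 106.00 [565.94 164.41 105.9 ] [-0.57  1.11 -0.72]
12.27 cmd 566.00 164.41 104.50 [565.96 164.41 104.4 ] [-0.93  0.79 -0.39]
12.58 cmd 566.00 164.41 103.00 [565.97 164.4  102.91] [-0.46  0.98 -0.07]
12.90 cmd 566.00 164.41 101.50 [565.96 164.42 101.41] [-0.99  1.21 -0.67]
13.22 cmd 566.00 164.44 100.00 [566.03 164.42  99.96] [-1.    1.31 -0.02]
13.53 cmd 566.00 164.48 98.50 [566.11 164.44  98.47] [0.94 1.06 0.09]
13.85 cmd 566.00 164.48 97.00 [566.12 164.52  97.05] [1.61 1.   1.4 ]
14.17 cmd 566.07 164.48 96.00 [566.2  164.51  96.09] [1.97 1.43 2.04]
(np.float64(566.1887313079715), np.float64(164.535155100588), 96, 'end')
```

```bash
python3 - <<'E'
from ins import *
x,y,z,r=insert(566.19,164.53,96,89,step=1,fxhi=0.5,g=.2)
print(x,y,z,r)
if r=="end":
    h=bot.servo_line([x,y,86.],speed=15,until_force=9)
    s=bot.read_state();print(h,s["clock"],s["ee_pos"],fr())
E
```

```text
14.23 cmd 566.19 164.53 96.00 [566.21 164.51  96.11] [2.1  1.63 2.36]
14.55 cmd 566.51 164.66 95.00 [566.51 164.63  94.94] [1.77 0.95 1.56]
14.87 cmd 566.76 164.66 94.00 [566.73 164.66  93.89] [1.77 1.26 1.59]
15.18 cmd 567.02 164.71 93.00 [567.   164.68  92.93] [1.36 0.97 2.25]
15.50 cmd 567.19 164.71 92.00 [567.19 164.69  91.92] [2.12 1.35 1.56]
15.82 cmd 567.51 164.78 91.00 [567.44 164.75  90.82] [0.97 1.11 0.5 ]
16.13 cmd 567.61 164.80 90.00 [567.57 164.78  89.87] [1.41 1.16 0.06]
16.45 cmd 567.79 164.83 89.00 [567.68 164.82  88.84] [ 0.71  1.79 -0.14]
567.8319029824269 164.9934364140753 89 end
True 16.6667 [568.03 165.19  87.69] [-0.34  0.59  6.9 ]
```

```bash
python3 - <<'E'
from ins import *
s=bot.read_state();p=s["ee_pos"]
h=bot.servo_line([568.0,165.1,86.2],speed=10,until_force=8)
s=bot.read_state();print(h,s["clock"],s["ee_pos"],fr())
bot.move_gripper(40)
s=bot.read_state();print(s["clock"],s["ee_pos"],fr(),s["grip_width"])
bot.servo_line([568,165.1,170],speed=150)
bot.move_to([532,-241.3,170],Q(0))
for n in("scene","top"):
    c=bot.read_camera(n);pickle.dump(c,open(n+"3.pkl","wb"))
    u,v=proj(c,[564,110,70]).astype(int); crop(c,u-50,v-40,u+50,v+40,5,f"pics/{n}3.png");print(u,v)
a=np.vstack([cv2.imread("pics/scene3.png"),cv2.imread("pics/top3.png")]);cv2.imwrite("pics/g3.png",cv2.resize(a,None,fx=.75,fy=.75))
print(bot.read_state()["clock"])
E
```

```text
False 16.9833 [568.73 165.26  87.55] [-1.9   0.55 12.59]
17.425 [567.9  165.    85.95] [0.46 0.47 1.23] 40.814512646200384
374 233
255 233
19.8083
```

View pics/g3.png

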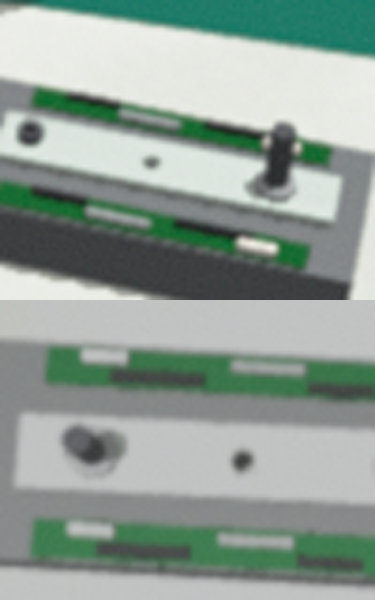

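```bash
python3 - <<'E'
from h import *
np.set_printoptions(precision=2,suppress=True)
for n in("top","scene"):
    c=pickle.load(open(n+"3.pkl","rb"));g=cv2.cvtColor(c["image"],cv2.COLOR_BGR2GRAY).astype(float)
    p0=proj(c,[562.5,85.3,58])
    u0,v0=np.round(p0).astype(int); w=np.array([[max(0,165-g[v,u]) if abs(u-u0)<=5 and abs(v-v0)<=4 else 0 for u in range(u0-6,u0+7)] for v in range(v0-5,v0+6)])
    vv,uu=np.mgrid[v0-5:v0+6,u0-6:u0+7]
    u,v=(w*uu).sum()/w.sum(),(w*vv).sum()/w.sum(); print(n,p0,u,v,at_z(c,u,v,58)); print(g[v0-5:v0+6,u0-6:u0+7].astype(int))
c=pickle.load(open("scene3.pkl","rb"))
u,v=proj(c,[563,165,80]).astype(int);crop(c,u-25,v-25,u+25,v+25,12,"pics/d3.png");print(u-25,v-25)
E
```

```text
top [268.65 234.69] 269.1637426900585 235.44834307992204 [560.95  84.26  58.  ]
[[193 194 194 193 195 193 193 194 194 194 194 194 194]
 [194 193 194 193 193 191 189 190 192 193 194 194 194]
 [194 193 194 193 188 179 171 176 182 190 193 193 194]
 [194 193 194 188 169 146 133 137 155 177 192 193 194]
 [194 193 191 180 143 104  85  92 114 158 187 193 193]
 [194 194 189 167 118  79  67  69  94 143 184 193 195]
 [194 193 190 166 114  72  70  81 108 150 185 193 194]
 [193 195 192 177 135  96  87 111 140 169 187 192 194]
 [193 194 193 187 164 135 128 148 167 183 188 192 193]
 [194 194 194 193 184 170 170 178 185 190 189 192 192]
 [194 194 193 193 191 186 189 190 192 194 192 194 194]]
scene [363.92 235.41] 363.9655172413793 235.92337164750958 [564.23  85.66  58.  ]
[[226 225 221 218 213 212 204 197 185 173 164 152 143]
 [226 226 228 226 227 226 225 223 220 215 210 205 196]
 [227 226 225 227 227 227 227 227 228 227 226 226 224]
 [226 225 226 226 225 225 224 224 226 226 226 226 228]
 [225 225 226 221 215 200 191 199 215 225 226 227 226]
 [226 226 224 214 180 148 135 145 181 218 225 226 227]
 [226 226 225 212 165 119 105 124 172 214 225 226 226]
 [225 226 225 222 193 153 135 160 200 222 226 226 226]
 [226 225 226 224 220 209 202 210 220 226 227 226 226]
 [225 226 226 226 228 225 225 226 228 227 227 226 226]
 [204 211 218 222 224 224 226 228 227 226 225 225 226]]
373 209
```

View pics/d3.png

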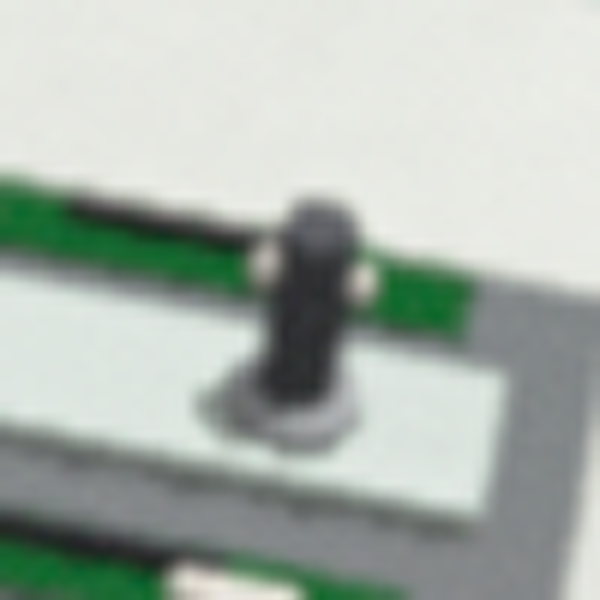

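```bash
python3 - <<'E'
from ins import *
print(bot.servo_line([532,-241.3,80],speed=120,until_force=8))
bot.move_gripper(10,grip_force=50)
bot.dwell(.1);s=bot.read_state();print(s["clock"],s["ee_pos"],s["grip_width"],s["ft_force"]);np.save("zb.npy",s["ee_pos"][2])
bot.servo_line([532,-241.3,170],speed=120)
bot.move_to([562.6,85.1,150],Q(-.067))
bot.servo_line([562.6,85.1,125],speed=80)
bot.dwell(.25)
s=bot.read_state();print(s["clock"],s["ee_pos"],s["grip_width"],s["ft_force"],s["moment"])
c=bot.read_camera("scene");pickle.dump(c,open("scene4.pkl","wb"))
u,v=proj(c,[562,85,80]).astype(int);crop(c,u-20,v-25,u+20,v+20,14,"pics/b4.png");print(u-20,v-25)
zo=s["ee_pos"][2]-(np.load("zb.npy")-55)
print(zo,proj(c,[562.6,85.1,zo-28]),proj(c,[562.6,85.1,zo]))
E
```

```text
False
21.175 [ 532.26 -241.52   80.88] 14.074628467993973 [-1.63 -0.21  5.64]
24.025 [562.78  85.13 125.41] 14.008578862834549 [ 0.2   0.23 -0.73] [-0.02  0.03  0.09]
344 203
99.53497455210847 [364.28 231.34] [365.23 222.69]
```

View pics/b4.png

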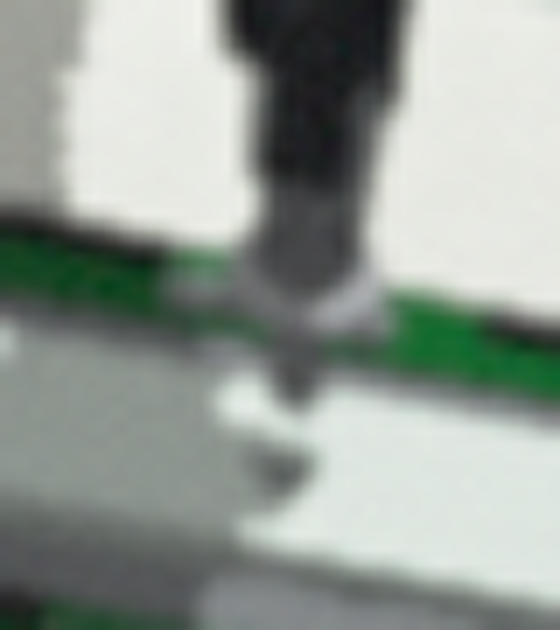

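The foot shows at about (365.0,231.1), 0.7 px right of where it was expected. The bolt therefore sits about 1.7 mm toward +y in the pads, so I'll command y=84.0 and feel with a small search.

```bash
cat > bolt.py <<'E'
from ins import *
import ins
x0,y0=562.6,84.0
bot.servo_line([x0,y0,117],speed=60);bot.dwell(.2)
f0=np.mean([bot.read_state()["ft_force"] for _ in range(3)],0);ins.f0=f0;np.save("f0b.npy",f0)
ok=False
offs=[(0,0)]+[(r*np.cos(t),r*np.sin(t)) for r in(.8,1.6) for t in np.arange(0,2*np.pi,np.pi/3 if r<1 else np.pi/5)]
for dx,dy in offs:
    x,y=x0+dx,y0+dy
    h=bot.servo_line([x,y,109],speed=30,until_force=4)
    s=bot.read_state();print("%.2f"%s["clock"],h,dx,dy,s["ee_pos"],s["ft_force"]-f0)
    if not h: ok=True;break
    bot.servo_line([x,y,s["ee_pos"][2]+1.5],speed=60)
    if s["clock"]>38:break
print(ok,x,y)
E
python3 bolt.py
```

```text
24.98 False 0 0 [562.52  84.   108.77] [ 0.79 -0.15 -0.84]
True 562.6 84.0
```

```bash
python3 - <<'E'
from ins import *
import ins
ins.f0=np.load("f0b.npy")
x,y,z,r=insert(562.6,84.0,109,86,step=1.5,fxlo=-1,fxhi=1,fzmax=6,g=.12)
print(x,y,z,r)
E
```

```text
25.04 cmd 562.60 84.00 109.00 [562.55  84.01 108.95] [-0.17 -0.15 -0.41]
25.36 cmd 562.60 84.00 107.50 [562.6   83.99 107.51] [ 0.08 -0.23 -0.84]
25.68 cmd 562.60 84.00 106.00 [562.58  84.01 105.96] [-0.02 -0.06 -1.11]
25.99 cmd 562.60 84.00 104.50 [562.59  83.98 104.45] [ 0.15 -0.17 -1.06]
26.31 cmd 562.60 84.00 103.00 [562.58  83.99 102.95] [ 0.51 -0.51 -0.64]
26.62 cmd 562.60 84.00 101.50 [562.63  83.99 101.5 ] [ 0.83 -0.27 -0.75]
26.94 cmd 562.60 84.00 100.00 [562.66  84.01  99.96] [ 1.77  0.   -1.79]
27.26 cmd 562.69 84.00 98.50 [562.67  83.99  98.42] [ 1.38 -0.06 -1.54]
27.57 cmd 562.74 84.00 97.00 [562.68  84.01  96.9 ] [ 1.08 -0.11 -1.35]
27.89 cmd 562.75 84.00 95.50 [562.73  84.01  95.41] [ 1.09 -0.28 -1.67]
28.21 cmd 562.76 84.00 94.00 [562.73  84.    93.94] [ 1.43 -0.56 -1.54]
28.52 cmd 562.81 84.00 92.50 [562.78  84.    92.43] [ 1.47 -0.17 -1.57]
28.84 cmd 562.87 84.00 91.00 [562.85  83.98  90.93] [ 1.41 -0.44 -1.17]
29.16 cmd 562.91 84.00 89.50 [562.87  84.    89.42] [ 0.79 -0.62 -1.86]
29.48 cmd 562.91 84.00 88.00 [562.9   83.99  87.95] [ 1.4  -0.31 -1.35]
29.79 cmd 562.96 84.00 86.50 [562.93  84.    86.42] [ 1.01 -0.21 -1.74]
30.11 cmd 562.96 84.00 86.00 [562.95  84.    86.  ] [ 1.15 -0.29 -1.52]
562.9814823622065 84.0 86 end
```

```bash
python3 - <<'E'
from ins import *
import ins
ins.f0=np.load("f0b.npy")
h=bot.servo_line([562.96,84,81.5],speed=12,until_force=9)
s=bot.read_state();print(h,s["clock"],s["ee_pos"],fr())
bot.move_gripper(40)
s=bot.read_state();print(s["clock"],s["ee_pos"],s["grip_width"])
bot.servo_line([562.9,84,180],speed=150)
bot.move_to([568,40,200],Q(-.067)) if 0 else bot.move_to([500,-150,220],Q(-.067))
for n in("scene","top"):
    c=bot.read_camera(n);pickle.dump(c,open(n+"5.pkl","wb"))
    u,v=proj(c,[564,110,70]).astype(int); crop(c,u-50,v-40,u+50,v+40,5,f"pics/{n}5.png");print(u,v)
a=np.vstack([cv2.imread("pics/scene5.png"),cv2.imread("pics/top5.png")]);cv2.imwrite("pics/g5.png",cv2.resize(a,None,fx=.75,fy=.75))
print(bot.read_state()["clock"])
E
```

```text
True 30.4167 [563.14  84.22  83.8 ] [-1.49  0.12  6.98]
30.85 [562.75  84.03  83.  ] 39.808378764373444
374 233
255 233
32.7083
```

View pics/g5.png

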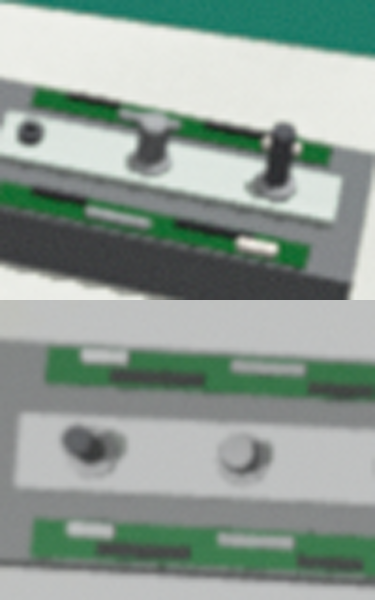

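```bash
python3 - <<'E'
from ins import *
import ins
bot.move_to([568,165.1,170],Q(-.05))
print(bot.servo_line([568,165.1,87.8],speed=110,until_force=8))
bot.move_gripper(10,grip_force=60);bot.dwell(.1)
s=bot.read_state();print(s["clock"],s["ee_pos"],s["grip_width"],s["ft_force"]);np.save("zd.npy",s["ee_pos"][2])
for z in(91,96,104,114):
    bot.servo_line([568,165.1,z],speed=40);s=bot.read_state();print(s["clock"],s["ee_pos"],s["ft_force"])
bot.servo_line([568,165.1,190],speed=120)
bot.move_to([601.7,-241.5,190],Q(0))
bot.servo_line([601.7,-241.5,145],speed=100);bot.dwell(.25)
s=bot.read_state();print(s["clock"],s["ee_pos"],s["ft_force"],s["grip_width"])
for n in("scene","top"):
    c=bot.read_camera(n);pickle.dump(c,open(n+"6.pkl","wb"))
zo=s["ee_pos"][2]-(np.load("zd.npy")-58);c=pickle.load(open("scene6.pkl","rb"))
print(zo,proj(c,[601.7,-241.5,zo-44]),proj(c,[601.7,-241.5,55]))
u,v=proj(c,[601,-241,75]).astype(int);crop(c,u-25,v-25,u+25,v+25,11,"pics/s6.png");print(u-25,v-25)
u,v=proj(c,[564,110,70]).astype(int); crop(c,u-50,v-40,u+50,v+40,6,"pics/scene6.png")
E
```

```text
False
35.3083 [568.21 165.23  88.57] 13.043011277116708 [-2.22  0.25  5.82]
35.5583 [567.95 165.11  91.07] [-0.92  0.4  -1.05]
35.8333 [567.95 165.14  96.18] [-1.92 -0.02 -1.01]
36.1833 [568.16 165.13 104.4 ] [ 0.02  0.24 -1.11]
36.5833 [568.14 165.11 114.29] [ 1.04  0.49 -1.72]
39.725 [ 601.9  -241.59  145.62] [ 0.22  0.19 -0.93] 12.9858998460265
115.04781361133917 [228.06 221.23] [228.7  226.07]
203 194
```

View pics/s6.png

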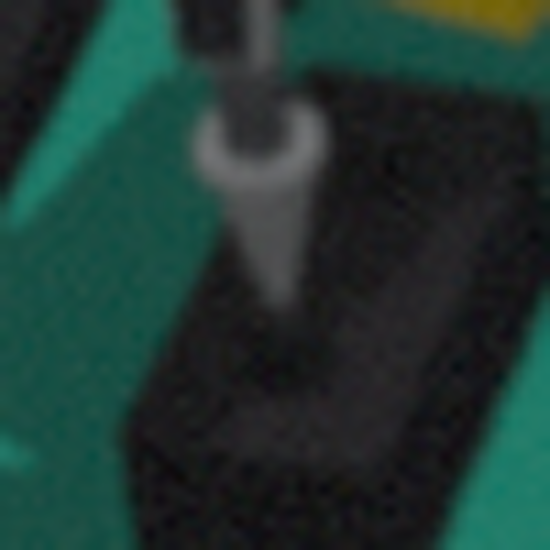

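View pics/scene6.png

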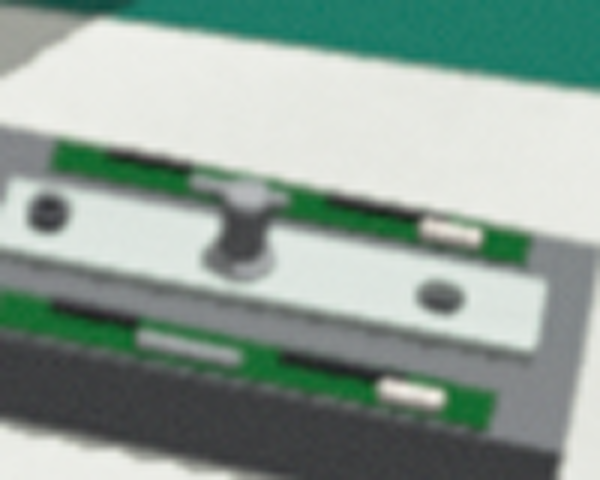

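```bash
python3 - <<'E'
from ins import *
import ins
f0=np.mean([bot.read_state()["ft_force"] for _ in range(3)],0);ins.f0=f0
h=bot.servo_line([601.7,-241.5,118],speed=60,until_force=5);print(h,bot.read_state()["ee_pos"])
if not h:
    r=insert(601.7,-241.5,118,88,step=3,fxlo=-1,fxhi=1,fzmax=6,g=.2,tmax=10);print(r)
    if r[3]=="end":
        h=bot.servo_line([r[0],r[1],83],speed=15,until_force=8)
        s=bot.read_state();print(h,s["clock"],s["ee_pos"],fr())
E
```

```text
False [ 601.74 -241.51  117.92]
40.49 cmd 601.70 -241.50 118.00 [ 601.87 -241.58  118.32] [-0.8   0.58  0.19]
40.83 cmd 601.70 -241.50 115.00 [ 601.72 -241.49  115.06] [-0.41  0.13  0.34]
41.16 cmd 601.70 -241.50 112.00 [ 601.69 -241.5   111.96] [-0.47 -0.33  0.51]
41.49 cmd 601.70 -241.50 109.00 [ 601.68 -241.49  108.94] [-0.79 -0.34  0.15]
41.83 cmd 601.70 -241.50 106.00 [ 601.69 -241.49  105.95] [-0.65  0.39  0.29]
42.16 cmd 601.70 -241.50 103.00 [ 601.69 -241.48  102.95] [-0.2   0.05  0.71]
42.49 cmd 601.70 -241.50 100.00 [ 601.68 -241.49   99.93] [-0.64  0.17  0.83]
42.83 cmd 601.70 -241.50 97.00 [ 601.68 -241.5    96.95] [-0.25  0.49  0.37]
43.16 cmd 601.70 -241.50 94.00 [ 601.7  -241.47   93.95] [-0.22  0.25  0.29]
43.49 cmd 601.70 -241.50 91.00 [ 601.65 -241.5    90.92] [-0.27  0.02  0.7 ]
43.83 cmd 601.70 -241.50 88.00 [ 601.68 -241.5    87.93] [-0.56 -0.24  0.71]
(np.float64(601.7), np.float64(-241.5), 88, 'end')
True 44.1083 [ 601.85 -241.67   85.71] [-2.42  0.49  8.42]
```

```bash
python3 - <<'E'
from ins import *
bot.move_gripper(40)
bot.servo_line([601.8,-241.6,190],speed=150)
bot.move_to([430,-60,300],Q(0)) if 0 else bot.move_to([300,-400,230],Q(-1))
bot.dwell(.2)
for n in("scene","top"):
    c=bot.read_camera(n);pickle.dump(c,open(n+"7.pkl","wb"));cv2.imwrite(f"pics/{n}7.png",c["image"])
    u,v=proj(c,[567,-241,75]).astype(int); A=cv2.resize(c["image"][v-40:v+40,u-50:u+50],None,fx=4,fy=4,interpolation=2)
    u,v=proj(c,[564,95,70]).astype(int); B=cv2.resize(c["image"][v-40:v+40,u-50:u+50],None,fx=4,fy=4,interpolation=2)
    cv2.imwrite(f"pics/{n}7c.png",np.hstack([A,B]))
cv2.imwrite("pics/g7.png",np.vstack([cv2.imread("pics/scene7c.png"),cv2.imread("pics/top7c.png")])[:600])
cv2.imwrite("pics/g7.png",cv2.resize(np.vstack([cv2.imread("pics/scene7c.png"),cv2.imread("pics/top7c.png")]),None,fx=.9,fy=.9))
print(bot.read_state()["clock"])
t=pickle.load(open("top7.pkl","rb"));t0=pickle.load(open("top0.pkl","rb"))
for nm,(a,b,w,h) in dict(torch=(325,150,75,25),rack=(75,250,100,65),tray=(478,245,92,66)).items():
    print(nm,np.abs(t["image"][b:b+h,a:a+w].astype(int)-t0["image"][b:b+h,a:a+w]).mean())
print("drift top depth",[by_depth(t,u,v) for u,v in [proj(t,[601.7,-241.2,105])]],"bolt",by_depth(t,*proj(t,[562.6,85.5,94])))
E
```

```text
46.9917
torch 1.8631111111111112
rack 2.5452820512820513
tray 2.533377250768555
drift top depth [array([ 601.71, -241.21,  104.93])] bolt [563.03  85.8   91.13]
```

View pics/g7.png

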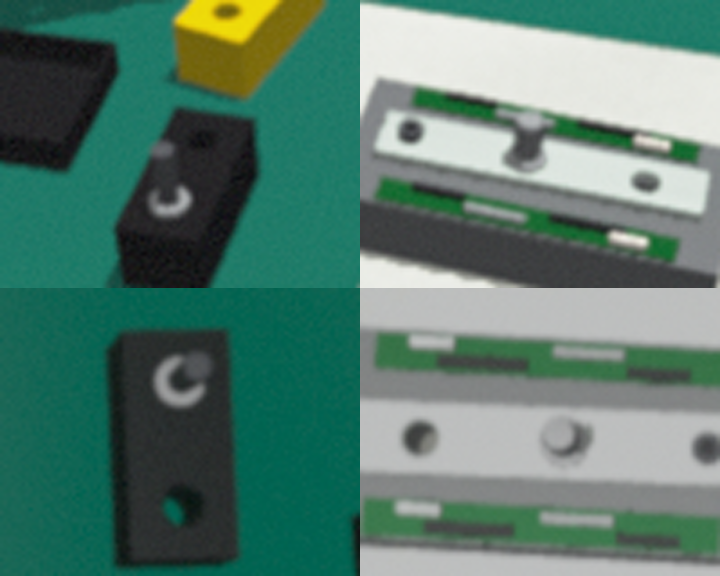

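```bash
python3 - <<'E'
from h import *
from rig import bot
np.set_printoptions(precision=1,suppress=True)
for k,p in(("top7",[562.6,85.5,94]),("top0",[531,-241.5,91])):
    c=pickle.load(open(k+".pkl","rb"));u,v=np.round(proj(c,p)).astype(int)
    print(k);print(np.array([[by_depth(c,a,b)[2] for a in range(u-5,u+6)] for b in range(v-5,v+6)]))
E
```

```text
top7
[[57.  56.4 58.2 57.  58.5 58.1 57.4 58.  56.1 57.9 56.8]
 [56.4 57.9 56.2 58.7 62.4 62.4 55.9 58.2 58.  57.2 56.8]
 [56.4 56.3 59.6 58.7 94.2 94.3 96.8 93.5 91.6 63.4 60.5]
 [59.1 56.5 93.1 96.5 91.5 91.3 93.5 93.6 93.3 91.8 59.3]
 [60.9 56.5 94.3 92.4 93.2 94.6 96.8 94.3 94.9 92.6 87.3]
 [56.1 61.8 92.2 93.8 93.1 91.1 92.8 92.6 92.2 91.4 93.6]
 [56.6 63.7 93.1 94.3 93.6 97.4 95.7 91.9 96.  97.4 92.7]
 [60.  58.4 94.7 97.4 94.7 94.4 91.1 97.  91.9 93.8 88.8]
 [55.4 63.8 96.5 94.2 95.1 93.6 93.4 95.7 96.3 94.7 87.2]
 [59.7 57.3 61.8 92.9 93.8 93.4 99.5 92.5 93.3 90.9 86.9]
 [57.5 58.9 59.9 89.1 87.  93.1 92.9 93.8 93.8 78.3 72.8]]
top0
[[59.5 61.6 62.7 59.2 84.4 54.6 55.2 53.3 54.3 52.6 58.5]
 [58.5 79.1 92.1 87.9 90.6 89.6 92.4 89.  52.3 54.8 53.6]
 [71.8 92.4 93.9 94.9 90.7 90.8 89.3 94.3 90.1 57.6 54.6]
 [84.6 92.  90.8 89.6 94.3 92.6 94.3 90.1 90.8 51.4 55.6]
 [88.  90.8 90.7 88.4 91.  91.  92.  90.5 92.9 90.9 56.3]
 [87.9 90.2 90.6 94.8 89.4 92.8 89.6 90.5 93.1 91.5 53.3]
 [86.3 88.2 89.3 91.6 93.1 90.4 90.1 88.9 90.4 92.9 57.9]
 [86.7 92.8 90.9 92.  88.9 91.7 94.8 90.8 94.  57.5 55.2]
 [82.2 85.1 93.3 93.  93.3 89.3 91.2 90.5 59.1 55.3 58. ]
 [72.5 79.4 88.9 90.4 89.8 92.2 85.3 86.1 53.8 54.1 56.2]
 [70.8 68.9 70.7 75.4 72.  73.9 61.  57.7 55.2 52.6 58. ]]
```

The bolt's top is at about 94 mm (58 + 36), so it is fully home. The drift's top is at about 105 mm in the stand, so it is fully down.

```bash
python3 -c "
from rig import bot
bot.finish_job()"
```

```text
the job is handed in; nothing more can be done
```

The job is done and handed in at about 47 s on the robot clock. The clamp bar is in line with the block, the thumb bolt is fully home, and the drift is back in the stand.

- **Drift into the bar:** I felt it down through the bar into the hidden hole, about 8 mm toward the bar's +x. Side forces stayed around 2 N, and pressing the collar home took about 13 N at most.
- **Bolt:** With the drift still home, the bolt went into the bar's small hole at the first try and seated at about 7 N.
- **Drift back in the stand:** I pulled the drift and set it upright in its original stand hole, the one farther from the robot.

**Last checks:**
- **Depth readings:** The bolt top is at about 94 mm and the drift top at about 105 mm, both matching fully seated.
- **Final pictures:** The bar stayed in line after the drift came out. The rack, tray and torch look unmoved in the before-and-after comparison.
- **Disagreements:** The two cameras differed by 2 to 5 mm, so I averaged them and corrected by force. One single-pixel depth reading put the bolt top at 91 mm, but a patch of readings around it gave about 94 mm. No check failed.

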